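# Swap tool batteries between holder and chargers

### The job

Swap the cordless-tool batteries: take the flat pack out of the open holder and push it stalk-down into the free charger until it is fully home and its two side catches have sprung out and locked. Then pinch the two side catches of the charged pack in the other charger, draw that pack straight up out of its well, and finish holding it by the catches, upright and still, with the foot of its stalk at least 5 cm above the top of the charger. Leave the flat pack locked in its charger and do not disturb the drill, tape, pliers and parts tub on the desk.

Things in the scene. Friction and masses are not known exactly. Their poses are not given: they have to be found in the camera images.
- spent_pack: the flat 12 V tool battery, black plastic, 0.16 to 0.25 kg, standing stalk-down in the holder at the start. Origin: centre of the stalk's foot; z up the pack. Stalk 40 (x) x 36 (y) mm, 48 mm long, foot bevelled 1.5 mm; above it a wider head 58 (x) x 46 (y) x 34 mm, from z = 48 (shoulder) to 82 mm (top). Goes into a well either way round (half turn about z)
- spent_grip (a point): point midway between the flat pack's two sprung grey catch buttons, 66 mm above its origin. The buttons stand on the head's +y and -y faces, 26 mm wide (x), z = 54 to 78 mm; 58 mm over both when out, 48 mm when fully pinched. Under each, a tooth at the stalk's neck (z 30 to 41 mm, out to y = 22.5 mm) snaps under the charger's lip and draws in with the button
- charged_pack: the charged pack: same make, size, mass range, origin and axes as the flat one; at the start it stands locked in the well of the busy charger, and comes out only with both catches pinched
- charged_grip (a point): point midway between the charged pack's two catch buttons, 66 mm above its origin, as on the flat pack
- free_charger: grey charger with the empty well, fixed to the desk: 130 (x) x 84 (y) x 62 mm high, sloping front at -x. Origin: centre of the underside. Its well is centred 20 mm to +x of the origin. Which of three places on the desk holds this charger, the other charger or the holder is drawn at random
- busy_charger: the same charger, fixed to the desk, with the charged pack in its well at the start; same origin and axes
- free_well (a point): centre of the mouth of the free charger's well, on its flat top 62 mm above the desk; axes as the charger. Well 42.5 (x) x 38.5 (y) mm, 49 mm deep, mouth bevelled 3 mm; catch lips on its +y and -y sides, so the pack's y lies along the charger's y. Fully home, the shoulder rests on the top, the pack's origin 48 mm below this point. Catches not pinched cam in at about 10 N of push
- busy_well (a point): the same point on the busy charger
- holder: open plywood-coloured holder, fixed to the desk: 126 (x) x 52 (y) x 30 mm high, two plain pockets 44 x 40 mm without latches, centred 33 mm to +x and -x of the origin (centre of the underside), pocket floor 4 mm up. The flat pack stands in the +x pocket, its y along the holder's y; the other pocket is empty
- spent_catch_l (a joint): catch on the flat pack's +y side: 0 m sprung out, up to 0.005 m pressed in; spring 2.7 N when out, 5 N when fully in; it clears the charger's lip when pressed in more than about 0.003 to 0.004
- spent_catch_r (a joint): catch on the flat pack's -y side, likewise
- charged_catch_l (a joint): catch on the charged pack's +y side, likewise
- charged_catch_r (a joint): catch on the charged pack's -y side, likewise
- drill: bystander: cordless drill without its pack, green and black, lying on its side, about 175 x 150 x 54 mm, beyond the chargers; origin under the motor
- tape_roll: bystander: roll of beige tape lying flat, 84 mm across, 19 mm high
- pliers: bystander: pliers with dark red handles lying flat, 165 mm long, 14 mm high
- parts_tub: bystander: open clear plastic tub of small connectors, 110 x 80 x 45 mm
Mind the look-alikes: they are no part of the job. What is shaped like the free_charger but purple is not meant. What is shaped like the spent_pack but red is not meant.

How it is judged:
By the outcome, as a careful person would: the job done as asked, in the order asked, and still so for the second after the job is handed in, while the arm keeps its last pose, push and grip.
It also fails if it takes over 59 s, if anything falls off the work surface, if the arm or the gripper's body presses on something with over 40 N, if the wrist force passes 120 N, or if a joint passes its speed limit or range.

### The arm

A 7-joint arm with a two-finger parallel gripper is mounted at the origin on the work surface. World frame = base frame: x ahead of the robot, y to its left, z up, the work surface at z = 0. Lengths are in m, angles in rad, forces in N, time in s.
With the tool pointing down it reaches from about 0.425 to 0.925 m from the base axis. Payload 6.8 kg.
Tool frame: the origin (TCP) lies midway between the tips of the shut fingers; the grasp point (between the pads) lies 19 mm behind it; z points along the fingers, y is the direction in which the jaws open and shut (so a half turn about z gives the same grasp; the last joint's range is limited). The gripper opens to 88 mm and grips with 3 to 60 N. Pads are 20 mm wide; open, the fingers measure 115 mm over their backs; the gripper's body (75 mm by 178 mm) begins 61 mm behind the grasp point.
Start: joints at [-1.354, 0.477, 0.022, 1.555, -0.011, 1.109, -0.083], TCP at [0.215, 0.64, 0.223] pointing down, gripper open.
Joint ranges: [-2.96, 2.96], [-0.34, 2.1], [-1.41, 1.46], [0.24, 2.44], [-1.37, 4.51], [0.17, 1.92], [-2.96, 2.96]. Speed limits (rad/s): [2.39, 2.39, 3.14, 3.14, 3.14, 3.14, 3.14].

### API

Orientations are given as a unit quaternion [x, y, z, w].
In Python, from bench import arm gives the robot as it stands. The module is installed in compiled form; this text tells all that it offers.
- The arm moves only by the tool step_arm, never from a script. Its argument "moves" is a list of rows, each a list of 3 entries, a list of its own where there are three numbers: the shift along the world's x, y, z in cm, then the turn, a rotation vector about the world's x, y, z in rad, then the finger opening in cm, from 0 to 8.78. A call has 1 to 10 rows; each row shifts and turns the commanded pose from where the row before left it; what a row does not reach is not made up. A row lasts 1/12 s, in which the tool goes at most 41.7 mm and 7.16 degrees, less where a joint would pass 70% of its speed; a pose out of reach is approached as far as the arm can. A call with a gripper value outside its range is refused whole. The fingers move at their own pace and stop on an object; "squeeze" is the grip in N (left out, the last holds). Time passes only in rows, so rows that do not move let the fingers close. It gives the time, the measured TCP pose, the force and the opening at its end, in the units of the state.
- arm.read_state(): the state, without advancing time (a new reading comes with each control period).
- arm.grab_frame(name): name is "scene" or "top"; returns the picture (400x640x3 uint8, red, green, blue); there is no depth.
- arm.camera_info(name): a dict with "fov_y" (degrees; the focal length in pixels is half the picture's height over the tangent of half this angle, whatever the lens; pixels are square), "cx", "cy" (the principal point, pixels), "k1" (the pictures are not rectified: a ray, as slopes to the right and down, at radius r is drawn at 1 + k1 r^2 times it, then the intrinsics apply), "R" (3x3) and "t" (3): a world point X has camera coordinates R X + t. Camera axes: x right, y down, z forward; pixel columns grow to the right and rows downward; lengths in m; the calibration is good to about 2 mm. A picture is of the moment at which its call begins. camera_info takes no time and is no camera call.
- arm.sign_off(): hands the job in, once; it reports no verdict.
The state is a dict: "clock": time; "joint_positions": joint angles; "dq": joint speeds; "effort": joint torques, N m; "tool_pos": TCP position; "orientation": TCP orientation; "ft_force": force on the tool from outside, world axes, zero at the start; "wrist_torque": the same for the moment, N m; "finger_gap": finger opening in m.
Only numpy, scipy, OpenCV 4.12 (cv2) and the standard library are available. Lean on these libraries where they do the work, as an engineer would, in place of code of your own. Each camera call takes 0.05 s, during which the arm holds its last target. There are 200 camera calls.

## Working session

There is one attempt and no reset: what is moved stays moved. The work goes in short steps, Python scripts to look and compute and a tool call to move; the robot and the scene stay as the last step left them, time stands still between calls to the robot, and variables do not carry over. Pictures are saved under pics/ and viewed, about 8 in all and at most 12, crops included, and the job is handed in when it is done.

Besides the shell and the picture viewer there is one more tool, called by a JSON object that holds its "name" and its "arguments". step_arm: Moves the arm, as the interface text tells. Its arguments: {"type":"object","properties":{"moves":{"type":"array"},"squeeze":{"type":"number"}},"required":["moves"]}

```bash
mkdir -p pics
cat > h.py <<'E'
import numpy as np, cv2
from bench import arm
def cam(n):
    c=arm.camera_info(n); f=200/np.tan(np.radians(c["fov_y"])/2)
    return f,c["cx"],c["cy"],c["k1"],np.array(c["R"]),np.array(c["t"])
def ray(n,u,v):
    f,cx,cy,k,R,t=cam(n); d=np.array([(u-cx)/f,(v-cy)/f]); s=d.copy()
    for _ in range(20): s=d/(1+k*(s@s))
    return -R.T@t, R.T@np.array([s[0],s[1],1])
def onz(n,u,v,z):
    o,d=ray(n,u,v); return o+d*(z-o[2])/d[2]
def proj(n,X):
    f,cx,cy,k,R,t=cam(n); c=R@np.array(X)+t; s=c[:2]/c[2]; s=s*(1+k*(s@s)); return s*f+[cx,cy]
def tri(a,b):
    A=[];B=[]
    M=np.zeros((3,3));r=np.zeros(3)
    for n,u,v in (a,b):
        o,d=ray(n,u,v); d/=np.linalg.norm(d); P=np.eye(3)-np.outer(d,d); M+=P; r+=P@o
    return np.linalg.solve(M,r)
def grab(n,fn):
    im=cv2.cvtColor(np.array(arm.grab_frame(n)),cv2.COLOR_RGB2BGR); cv2.imwrite("pics/"+fn,im); return im
E
python3 - <<'E'
from h import *
for n in("scene","top"):
    grab(n,n+"0.png"); print(n,cam(n))
print(arm.read_state())
E
```

```text
scene (np.float64(416.0576279181107), 323.1754424360387, 199.42579742330824, -0.035606399443766555, array([[-0.60765709,  0.79385978,  0.02322726],
       [ 0.39801389,  0.32970613, -0.85608341],
       [-0.68726836, -0.51096038, -0.51631549]]), array([ 0.31005288, -0.11430427,  1.73369701]))
top (np.float64(419.66743072270015), 315.5788704567988, 205.12968099759277, 0.03043579385976546, array([[ 0.00170136, -0.99966368, -0.02587709],
       [-0.99451544,  0.00101467, -0.10458499],
       [ 0.10457607,  0.0259131 , -0.99417924]]), array([0.02213565, 0.48241296, 1.48760249]))
{'clock': 0.1, 'joint_positions': array([-1.35411409,  0.47770475,  0.0223703 ,  1.55634708, -0.01147555,
        1.10933357, -0.08309765]), 'dq': array([-1.20100874e-04, -1.10127035e-03,  5.91312127e-04, -3.82074364e-03,
       -1.44787636e-04, -6.75855636e-04, -9.07929267e-05]), 'effort': array([ 4.62936223e-03, -5.84096467e+01,  1.54048864e+00, -2.73314023e+01,
       -5.41320560e-02,  1.31526441e-02,  3.92156016e-05]), 'tool_pos': array([0.21525237, 0.63917284, 0.22179034]), 'orientation': array([ 1.61673943e-01,  9.86843880e-01, -8.30157662e-04, -5.73234741e-05]), 'ft_force': array([-0.35984621, -0.36593707,  0.08195979]), 'wrist_torque': array([-0.0082129 , -0.05376026,  0.04274807]), 'finger_gap': 0.0873722098217779}
```

View pics/scene0.png

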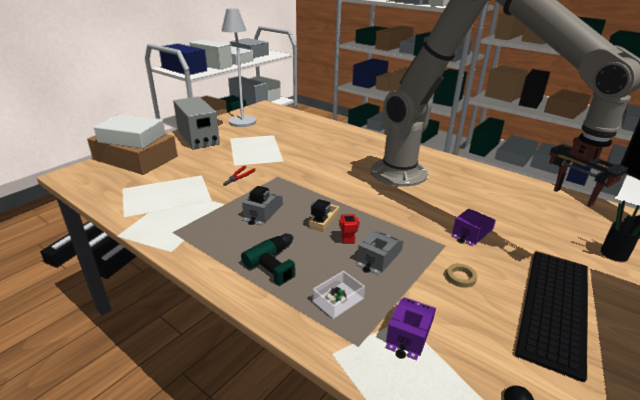

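View pics/top0.png

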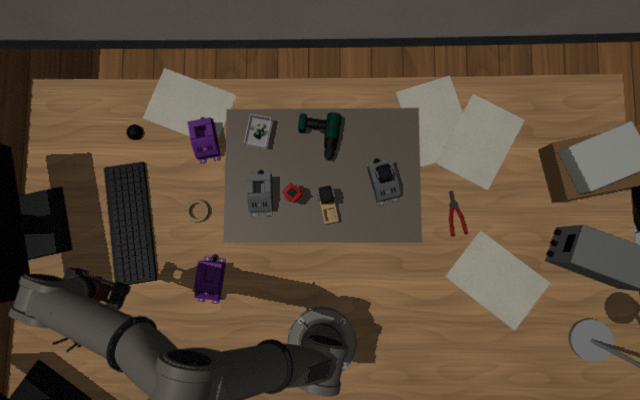

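The scene view shows the grey chargers at (262,203) (busy) and (380,248) (free), and the holder with the black pack at (322,212). In the top view the free charger is at (260,193), the holder at (329,205), the busy one at (385,182), and a red decoy pack sits at (292,193). I'll enlarge both views.

Run:
```python
import cv2,numpy as np
t=cv2.imread("pics/top0.png")[150:230,240:410]; s=cv2.imread("pics/scene0.png")[180:275,235:410]
def up(a,x0,y0,k=4.6):
    b=cv2.resize(a,None,fx=k,fy=k,interpolation=cv2.INTER_CUBIC); b=cv2.convertScaleAbs(b,alpha=1.5,beta=15)
    for u in range(-(-x0//10)*10,x0+a.shape[1],10):
        p=int((u-x0+.5)*k); cv2.line(b,(p,0),(p,5 if u%50 else 12),(0,255,255),1); 
        if u%20==0: cv2.putText(b,str(u),(p-10,22),0,.35,(0,255,255),1)
    for v in range(-(-y0//10)*10,y0+a.shape[0],10):
        p=int((v-y0+.5)*k); cv2.line(b,(0,p),(5,p),(0,255,255),1); cv2.putText(b,str(v),(7,p+4),0,.35,(0,255,255),1)
    return b
cv2.imwrite("pics/topc.png",up(t,240,150)); cv2.imwrite("pics/scec.png",up(s,235,180))
```

```text
(no output)
```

View pics/topc.png

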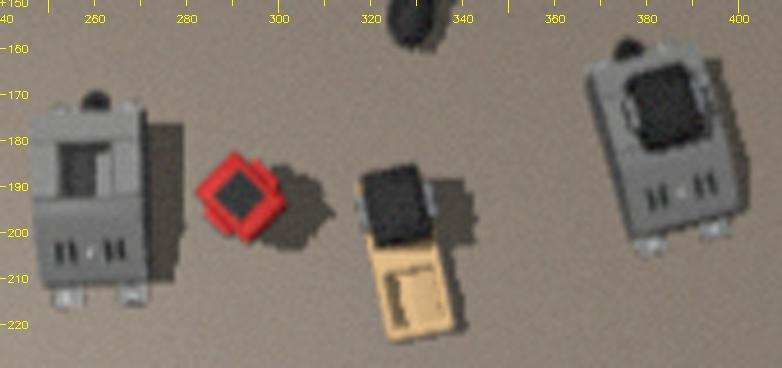

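View pics/scec.png

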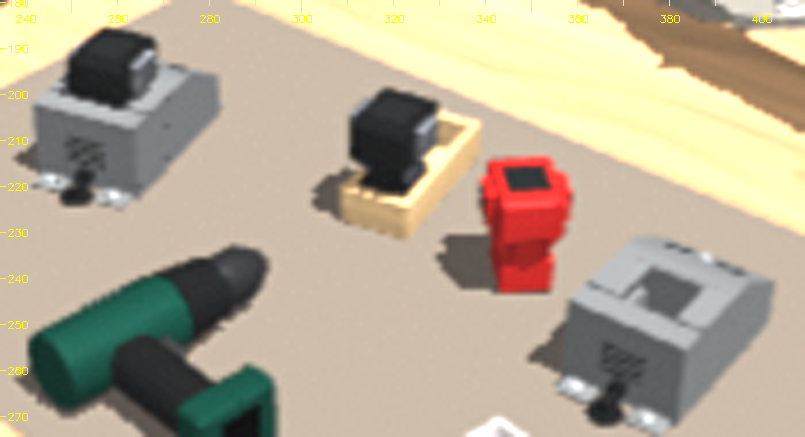

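The free well is a dark square at top-view (258,186) and scene (380,243). The spent head is at top-view (325,193), with the holder's free pocket nearer the robot. The charged head is at top-view (384.5,172). Next are magnified tiles with the shadows lifted, to pick corners in both views.

Run:
```python
from h import *
ims={n:cv2.imread(f"pics/{n}0.png") for n in("top","scene")}
tiles=[("top",312,182,.45),("top",372,158,.45),("top",245,172,.7),("scene",307,197,.45),("scene",246,184,.45),("scene",366,231,.7)]
rows=[]
for n,x,y,g in tiles:
    a=ims[n][y:y+26,x:x+26]; b=cv2.resize(a,None,fx=10,fy=10,interpolation=cv2.INTER_CUBIC)
    b=(255*(b/255.)**g).astype(np.uint8)
    for i in range(0,26,2):
        c=(0,255,255); 
        L=4 if i%4 else 8
        cv2.line(b,(i*10+5,0),(i*10+5,L),c,1); cv2.line(b,(0,i*10+5),(L,i*10+5),c,1)
        if i%4==0: cv2.putText(b,str(x+i),(i*10-5,18),0,.3,c,1); cv2.putText(b,str(y+i),(9,i*10+9),0,.3,c,1)
    rows.append(b)
cv2.imwrite("pics/tiles.png",np.vstack([np.hstack(rows[:3]),np.hstack(rows[3:])]))
for nm,(x,y,g) in dict(spent=(312,182,0),charged=(372,162,0)).items():
    a=ims["top"][y:y+26,x:x+26].astype(int).max(2)
    k=cv2.resize(a.astype(np.float32),None,fx=8,fy=8,interpolation=cv2.INTER_CUBIC)
    m=(k<45).astype(np.uint8); cs,_=cv2.findContours(m,0,1)
    for c in cs:
        if cv2.contourArea(c)>4000:
            r=cv2.minAreaRect(c); print(nm,np.array(r[0])/8-.5+.0625+[x,y],np.array(r[1])/8,r[2])
for n in ims: print(n,-cam(n)[4].T@cam(n)[5])
```

```text
spent [327.875 196.375] [22.125 19.125] 90.0
charged [387.17720985 172.34551144] [18.3906517  22.12612343] 74.57783508300781
top [ 0.32416185 -0.01690967  1.52996947]
scene [1.42541562 0.6773988  0.79007895]
```

View pics/tiles.png

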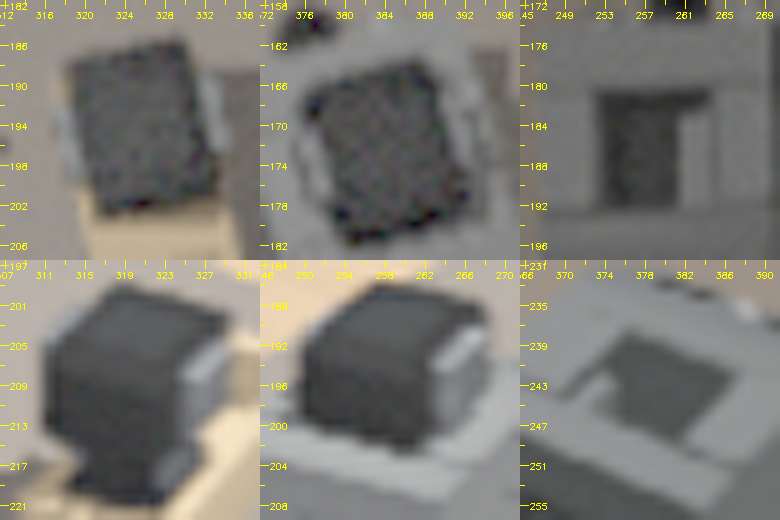

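```bash
cat > m.py <<'E'
from h import *
T=dict(sp=[("top",312,182,[(184,38),(68,66),(100,214),(216,192)]),("scene",307,197,[(165,98),(52,82),(118,24),(230,58)])],
 ch=[("top",372,158,[(158,62),(43,110),(92,245),(208,205)]),("scene",246,184,[(170,92),(48,78),(112,24),(226,48)])],
 well=[("top",245,172,[(196,88),(74,88),(74,208),(192,208)]),("scene",366,231,[(162,185),(40,140),(112,70),(222,115)])])
# order top: (+x,-y),(+x,+y),(-x,+y),(-x,-y); scene: (+,+),(+,-),(-,-),(-,+)
zt=dict(sp=.086,ch=.096,well=.062)
for k,(a,b) in T.items():
    pa=[np.array(p)/10-.45+[a[1],a[2]] for p in a[3]]; pb=[np.array(p)/10-.45+[b[1],b[2]] for p in b[3]]
    pb=[pb[1],pb[0],pb[3],pb[2]]
    X=np.array([tri(("top",*p),("scene",*q)) for p,q in zip(pa,pb)])
    A=np.array([onz("top",*p,zt[k]) for p in pa]); B=np.array([onz("scene",*p,zt[k]) for p in pb])
    print(k,"tri mean",X.mean(0).round(4),"z",X[:,2].round(4))
    for n,Q in(("top",A),("scene",B),("tri",X)):
        ex=Q[0]+Q[1]-Q[2]-Q[3]; ey=Q[1]+Q[2]-Q[0]-Q[3]
        print(n,Q.mean(0).round(4),"len",(np.hypot(*ex[:2])/2).round(4),(np.hypot(*ey[:2])/2).round(4),"yaw",np.degrees([np.arctan2(ex[1],ex[0]),np.arctan2(-ey[0],ey[1])]).round(1))
E
python3 m.py; cat>e.py <<'E'
# grey edges of chargers in the top view: yaw from long edge lines
from h import *
im=cv2.imread("pics/top0.png").astype(int)
for nm,(x,y,w,h),z in(("free",(240,165,36,55),.03),("busy",(362,152,44,58),.03)):
    a=im[y:y+h,x:x+w]; hsv=cv2.cvtColor(a.astype(np.uint8),cv2.COLOR_BGR2HSV)
    k=8; b=cv2.resize(hsv,None,fx=k,fy=k,interpolation=cv2.INTER_CUBIC)
    print(nm,"sat/val bg",np.median(hsv[:,:3,1:],axis=(0,1)),"ctr",hsv[h//2+8,w//2,1:])
    m=((b[...,1]<28)&(b[...,2]>50)).astype(np.uint8); m=cv2.morphologyEx(m,cv2.MORPH_CLOSE,np.ones((25,25)))
    c=max(cv2.findContours(m,0,1)[0],key=cv2.contourArea); r=cv2.minAreaRect(c); print((np.array(r[0])/k-.45+[x,y]).round(1),np.array(r[1])/k,r[2])
E
python3 e.py
```

```text
sp tri mean [ 0.5126 -0.013   0.0864] z [0.0891 0.0939 0.0807 0.0817]
top [ 0.5138 -0.0145  0.086 ] len 0.054 0.0411 yaw [11.8 12.2]
scene [ 0.5114 -0.0117  0.086 ] len 0.0374 0.039 yaw [ 3.4 16.2]
tri [ 0.5126 -0.013   0.0864] len 0.0523 0.0407 yaw [12.8 12.3]
ch tri mean [ 0.5854 -0.215   0.0946] z [0.0979 0.0997 0.09   0.0909]
top [ 0.5858 -0.2155  0.096 ] len 0.0513 0.0426 yaw [18.5 20.9]
scene [ 0.5869 -0.2124  0.096 ] len 0.0371 0.0424 yaw [12.6 22.1]
tri [ 0.5854 -0.215   0.0946] len 0.05 0.0428 yaw [21.1 21. ]
well tri mean [0.5454 0.2279 0.0587] z [0.0567 0.0607 0.0599 0.0574]
top [0.5458 0.2259 0.062 ] len 0.043 0.0427 yaw [-0.  -0.1]
scene [0.5484 0.2314 0.062 ] len 0.0413 0.0376 yaw [3.3 4.1]
tri [0.5454 0.2279 0.0587] len 0.0424 0.0409 yaw [ 1.7 -0.5]
free sat/val bg [43. 91.] ctr [ 8 65]
[258.8 194.2] [44.46324921 24.92739868] 88.30423736572266
busy sat/val bg [48. 80.] ctr [ 9 58]
[384.2 181.4] [44.42102814 26.696661  ] 74.13429260253906
```

```bash
cat>y.py <<'E'
from h import *
im=cv2.imread("pics/top0.png")
g=cv2.GaussianBlur(im,(0,0),.7).astype(float).mean(2)
def edge(rows,f,w=4,sgn=None):
    P=[]
    for v in rows:
        c=int(round(f(v))); d=(g[v,c-w+1:c+w+2]-g[v,c-w-1:c+w])*(sgn or 1); d=np.clip(d,0,None) if sgn else abs(d)
        d=np.where(d<.5*d.max(),0,d); P.append((c+(d*np.arange(-w,w+1)).sum()/d.sum(),v))
    return np.array(P)
def rep(n,P,z):
    X=np.array([onz("top",*p,z) for p in P]); c=np.polyfit(X[:,0],X[:,1],1); r=X[:,1]-np.polyval(c,X[:,0])
    k=abs(r)<2*r.std()+1e-4; c=np.polyfit(X[k,0],X[k,1],1)
    print(n,"yaw",np.degrees(np.arctan(c[0])).round(1),"y at x mid",X[:,0].mean().round(4),np.polyval(c,X[:,0].mean()).round(4),"res",r.std().round(4))
# topc px -> image
L=lambda p,q:(lambda v:np.interp(v,[p[1]/4.6+149.5,q[1]/4.6+149.5],[p[0]/4.6+239.5,q[0]/4.6+239.5]))
rep("busy right",edge(range(162,192),L((710,50),(742,195)),3,-1),.062)
rep("busy left ",edge(range(168,198),L((590,80),(630,225)),3),.0)
rep("free left ",edge(range(178,204),L((40,130),(38,250)),4),.062)
rep("free right",edge(range(176,206),L((146,125),(146,260)),3,-1),.062)
rep("holder left",edge(range(206,219),L((372,250),(388,330)),3),.03)
rep("holder right",edge(range(206,217),L((436,250),(455,320)),3,-1),.03)
a=im.max(2).astype(np.float32)
for nm,x,y in(("spent",312,180),("charged",372,158)):
    k=cv2.resize(a[y:y+26,x:x+26],None,fx=8,fy=8,interpolation=cv2.INTER_CUBIC)
    for t in(24,28,32,36,40):
        for c in cv2.findContours((k<t).astype(np.uint8),0,1)[0]:
            if cv2.contourArea(c)>6000:
                r=cv2.minAreaRect(c); u=np.array(r[0])/8-.44+[x,y]; print(nm,t,u.round(1),np.array(r[1])/8,round(r[2],1),onz("top",*u,.069 if nm=="spent" else .079).round(4))
E
python3 y.py
```

```text
busy right yaw 12.9 y at x mid 0.5797 -0.2633 res 0.0014
busy left  yaw 13.7 y at x mid 0.5685 -0.1832 res 0.0008
free left  yaw -11.8 y at x mid 0.531 0.2548 res 0.0067
free right yaw 3.3 y at x mid 0.5309 0.1824 res 0.0004
holder left yaw 21.5 y at x mid 0.4571 -0.0045 res 0.0024
holder right yaw 13.0 y at x mid 0.4607 -0.0523 res 0.0005
spent 28 [326.1 194.6] [16.24597549 12.93899632] 75.5 [ 0.5151 -0.0156  0.069 ]
spent 32 [326.1 194.6] [16.55131721 13.21401787] 75.7 [ 0.515  -0.0157  0.069 ]
spent 36 [326.2 194.6] [16.82699585 13.58749485] 76.4 [ 0.5151 -0.016   0.069 ]
spent 40 [328.2 194.1] [17.04195786 17.85075378] 76.8 [ 0.5167 -0.0229  0.069 ]
charged 24 [384.3 173.1] [16.90311241 14.42664719] 74.6 [ 0.589  -0.2186  0.079 ]
charged 28 [384.3 173. ] [17.177351   14.82138538] 74.6 [ 0.5891 -0.2187  0.079 ]
charged 32 [384.3 173. ] [17.5268898  15.27558613] 73.1 [ 0.589  -0.2187  0.079 ]
charged 36 [384.5 173. ] [17.75996208 15.88675404] 73.5 [ 0.5892 -0.2194  0.079 ]
charged 40 [385.6 172.8] [18.01257896 18.39629173] 74.7 [ 0.5901 -0.2232  0.079 ]
```

{"name": "step_arm", "arguments": {"moves": [[[1.5,-3.27,0],[0,0,0.028],7.8],[[1.5,-3.27,0],[0,0,0.028],7.8],[[1.5,-3.27,0],[0,0,0.028],7.8],[[1.5,-3.27,0],[0,0,0.028],7.8],[[1.5,-3.27,0],[0,0,0.028],7.8],[[1.5,-3.27,0],[0,0,0.028],7.8],[[1.5,-3.27,0],[0,0,0.028],7.8],[[1.5,-3.27,0],[0,0,0.028],7.8],[[1.5,-3.27,0],[0,0,0.028],7.8],[[1.5,-3.27,0],[0,0,0.028],7.8]], "squeeze": 20}}

```text
clock: 0.93
tool_pos: [0.3657, 0.3108, 0.2225]
orientation: [0.022, 1.0, -0.0, -0.0]
ft_force: [0.2, 0.2, -0.5]
finger_gap: 0.0777
```

{"name": "step_arm", "arguments": {"moves": [[[1.5,-3.27,0],[0,0,0.028],7.8],[[1.5,-3.27,0],[0,0,0.028],7.8],[[1.5,-3.27,0],[0,0,0.028],7.8],[[1.5,-3.27,0],[0,0,0.028],7.8],[[1.5,-3.27,0],[0,0,0.028],7.8],[[1.5,-3.27,0],[0,0,0.028],7.8],[[1.5,-3.27,0],[0,0,0.028],7.8],[[1.5,-3.27,0],[0,0,0.028],7.8],[[0,0,0],[0,0,0],7.8],[[0,0,0],[0,0,0],7.8]]}}

```text
clock: 1.77
tool_pos: [0.4856, 0.049, 0.2224]
orientation: [-0.087, 0.996, -0.0, -0.0]
ft_force: [-0.2, 0.3, -0.5]
finger_gap: 0.078
```

{"name": "step_arm", "arguments": {"moves": [[[1.0,-2.2,-3],[0,0,0.02],7.8],[[1.0,-2.2,-3],[0,0,0.02],7.8],[[0.9,-2.0,-3],[0,0,0.02],7.8],[[0,0,-3],[0,0,0],7.8],[[0,0,0],[0,0,0],7.8],[[0,0,0],[0,0,0],7.8]]}}

```text
clock: 2.27
tool_pos: [0.5128, -0.0115, 0.1017]
orientation: [-0.12, 0.993, 0.0, -0.002]
ft_force: [0.2, -0.3, 0.3]
finger_gap: 0.0777
```

Run:
```python
from h import *
a=grab("scene","s1.png"); b=grab("top","t1.png")
up=lambda a,x,y,w,h:cv2.convertScaleAbs(cv2.resize(a[y:y+h,x:x+w],None,fx=5,fy=5,interpolation=cv2.INTER_CUBIC),alpha=1.7,beta=25)
cv2.imwrite("pics/c1.png",np.hstack([up(a,280,150,80,80),up(b,285,155,80,80)]))
print(arm.read_state()["tool_pos"], proj("scene",arm.read_state()["tool_pos"]))
```

```text
[ 0.51503269 -0.01129141  0.10401202] [320.22065423 198.77602866]
```

View pics/c1.png

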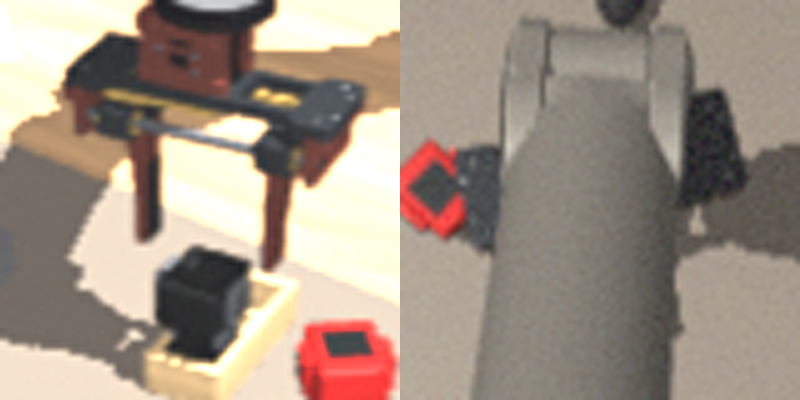

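The scene crop shows the open fingers straddling the black pack, with finger tips at scene (309,198) and (334,203). The top view is blocked by the arm. I'll let the arm settle and check the reading noise.

{"name": "step_arm", "arguments": {"moves": [[[0,0,0],[0,0,0],7.8],[[0,0,0],[0,0,0],7.8]]}}

```text
clock: 2.53
tool_pos: [0.5155, -0.0118, 0.1044]
orientation: [-0.12, 0.993, 0.0, 0.002]
ft_force: [0.1, -0.1, -0.1]
finger_gap: 0.0779
```

{"name": "step_arm", "arguments": {"moves": [[[0,0,0],[0,0,0],7.8]]}}

```text
clock: 2.62
tool_pos: [0.5152, -0.0122, 0.104]
orientation: [-0.12, 0.993, 0.0, 0.001]
ft_force: [-0.1, -0.5, 0.4]
finger_gap: 0.078
```

{"name": "step_arm", "arguments": {"moves": [[[-0.1,-0.25,-1.3],[0,0,0],7.8],[[0,0,-2],[0,0,0],7.8],[[0,0,-2],[0,0,0],7.8],[[0,0,0],[0,0,0],7.8],[[0,0,0],[0,0,0],7.8]]}}

```text
clock: 3.03
tool_pos: [0.513, -0.0153, 0.0497]
orientation: [-0.119, 0.993, 0.0, -0.001]
ft_force: [-0.2, 0.6, -0.3]
finger_gap: 0.078
```

{"name": "step_arm", "arguments": {"moves": [[[0,0,0],[0,0,0],6.4],[[0,0,0],[0,0,0],6.0],[[0,0,0],[0,0,0],5.6],[[0,0,0],[0,0,0],5.2],[[0,0,0],[0,0,0],4.6],[[0,0,0],[0,0,0],4.0],[[0,0,0],[0,0,0],4.0],[[0,0,0],[0,0,0],4.0]], "squeeze": 20}}

```text
clock: 3.7
tool_pos: [0.5143, -0.0153, 0.0509]
orientation: [-0.119, 0.993, 0.0, 0.001]
ft_force: [-2.0, -0.2, 10.2]
finger_gap: 0.0467
```

{"name": "step_arm", "arguments": {"moves": [[[0,0,0.5],[0,0,0],4.0],[[0,0,1.5],[0,0,0],4.0],[[0,0,2],[0,0,0],4.0],[[0,0,2],[0,0,0],4.0],[[0,0,2.5],[0,0,0],4.0],[[0,0,2.5],[0,0,0],4.0],[[0,0,0],[0,0,0],4.0],[[0,0,0],[0,0,0],4.0]]}}

```text
clock: 4.37
tool_pos: [0.514, -0.0152, 0.1607]
orientation: [-0.119, 0.993, 0.0, 0.001]
ft_force: [0.1, 0.2, -2.7]
finger_gap: 0.0464
```

Run:
```python
from h import *
a=grab("scene","s2.png"); b=grab("top","t2.png")
up=lambda a,x,y,w,h:cv2.convertScaleAbs(cv2.resize(a[y:y+h,x:x+w],None,fx=8,fy=8,interpolation=cv2.INTER_CUBIC),alpha=1.9,beta=30)
cv2.imwrite("pics/c2.png",up(a,285,150,75,75))
s=arm.read_state();print(s["tool_pos"],s["ft_force"],s["wrist_torque"],s["finger_gap"],s["orientation"])
```

```text
[ 0.51239867 -0.01526654  0.15870265] [-0.38973672 -0.10596816 -2.15394742] [ 0.03106546 -0.01822936  0.01299879] 0.04613830420198234 [-1.19440464e-01  9.92840942e-01  7.18976259e-05 -9.13401097e-04]
```

View pics/c2.png

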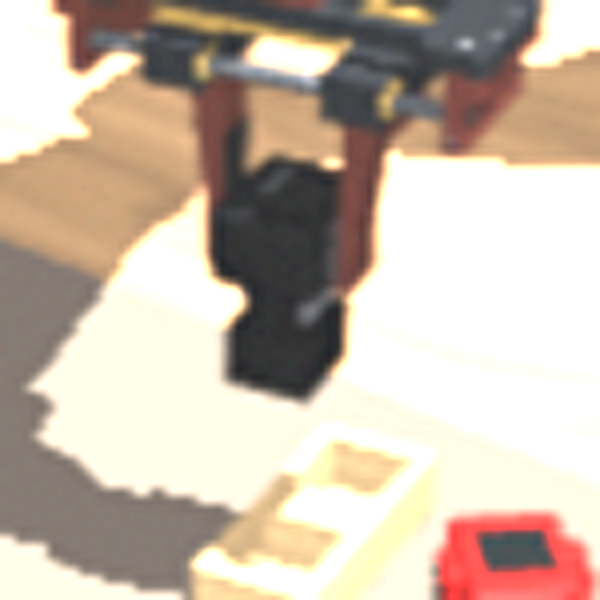

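The pack hangs upright in the fingers, foot corners at crop (228,380) and (343,350), and the holder pocket is empty. I'll compare the pack's foot centre with the tool axis.

Run:
```python
from h import *
c=lambda p:np.array(p)/8-.44+[285,150]
P=[onz("scene",*c(p),.1125) for p in((228,380),(343,350),(305,400))]
print(np.array(P).round(4),((P[0]+P[1])/2).round(4), proj("scene",[.513,-.0152,.1125]))
# fingertip check: tip corners? finger spread direction
print(np.degrees(np.arctan2(*(P[1]-P[0])[[1,0]])))
a=cv2.imread("pics/s2.png").max(2)[180:202,300:340]
for r in a[::2]: print(" ".join("%3d"%v for v in r[10:32]))
```

```text
[[ 0.5325 -0.0268  0.1125]
 [ 0.4843 -0.0058  0.1125]
 [ 0.5251  0.0062  0.1125]] [ 0.5084 -0.0163  0.1125] [319.69620345 195.84800271]
156.4549411696439
144  40  11  13  12  13  13  14  12  12  16  14  14  14  12  15  24  40  51  47  42  87
171  56  10  11  13  11  13  13  13  13  13  13  13  14  12  20  30  42  47  43  41  87
204 122  47  19  12  11  10  13  13  13  13  12  14  16  13  18  32  41  45  50  98 175
224 225 227 231 198  73  14  10  11  12  12  13  13  16  18  32  52  64  83 163 217 223
217 222 226 226 196  99  21  11  12  11  12  14  30  47  45  28  12  23 103 189 215 216
144 167 178 133  37   8  12  12  12  12  11  13  23  30  16   9   9  28 129 208 208 206
131 130 112  56  14  10  12  13  12  11  10  12  11  12  11  11  10  31 143 227 225 219
131 132 113  57  14  12  11  13  12  14  13  13  14  12  10   9   8  58 160 227 228 227
131 130 111  50  12   9  10  11  11  13  14  14  12  11  10  27 100 183 220 225 225 223
131 132 131 121 102  87  56  42  31  23  15  13  10  18  53 104 130 130 133 144 172 201
132 130 131 131 131 133 132 133 131 130 129 120  95  98 129 133 131 131 130 130 129 128
```

{"name": "step_arm", "arguments": {"moves": [[[0.44,2,0],[0,0,-0.02],4.0],[[0.44,3,0],[0,0,-0.025],4.0],[[0.44,3,0],[0,0,-0.025],4.0],[[0.44,3,0],[0,0,-0.025],4.0],[[0.44,3,0],[0,0,-0.025],4.0],[[0.44,3,0],[0,0,-0.025],4.0],[[0.44,3,0],[0,0,-0.025],4.0],[[0.42,3,-1],[0,0,-0.025],4.0],[[0,1.1,-1],[0,0,0],4.0],[[0,0,0],[0,0,0],4.0]]}}

```text
clock: 5.3
tool_pos: [0.5455, 0.2292, 0.1357]
orientation: [-0.025, 1.0, -0.001, -0.003]
ft_force: [-0.3, -0.3, -2.4]
finger_gap: 0.046
```

{"name": "step_arm", "arguments": {"moves": [[[0,0,0],[0,0,0],4.0],[[0,0,0],[0,0,0],4.0]]}}

```text
clock: 5.47
tool_pos: [0.548, 0.2234, 0.1388]
orientation: [-0.021, 1.0, -0.001, -0.001]
ft_force: [-0.1, -0.8, -1.8]
finger_gap: 0.0463
```

Run:
```python
from h import *
a=grab("scene","s3.png"); b=grab("top","t3.png")
up=lambda a,x,y,w,h:cv2.convertScaleAbs(cv2.resize(a[y:y+h,x:x+w],None,fx=10,fy=10,interpolation=cv2.INTER_CUBIC),alpha=1.7,beta=25)
cv2.imwrite("pics/c3.png",up(a,345,210,75,60))
s=arm.read_state();print(s["tool_pos"],s["ft_force"],s["finger_gap"],s["orientation"])
t=s["tool_pos"]
for z in(.062,.09): print(z,proj("scene",[t[0],t[1],z]))
```

```text
[0.54869158 0.2234523  0.13975786] [-0.15109603 -1.06389329 -1.19929609] 0.046465366081036776 [-2.07569994e-02  9.99784466e-01 -4.08589168e-04 -2.42088692e-05]
0.062 [376.56269642 242.24063929]
0.09 [377.43983768 234.43097437]
```

View pics/c3.png

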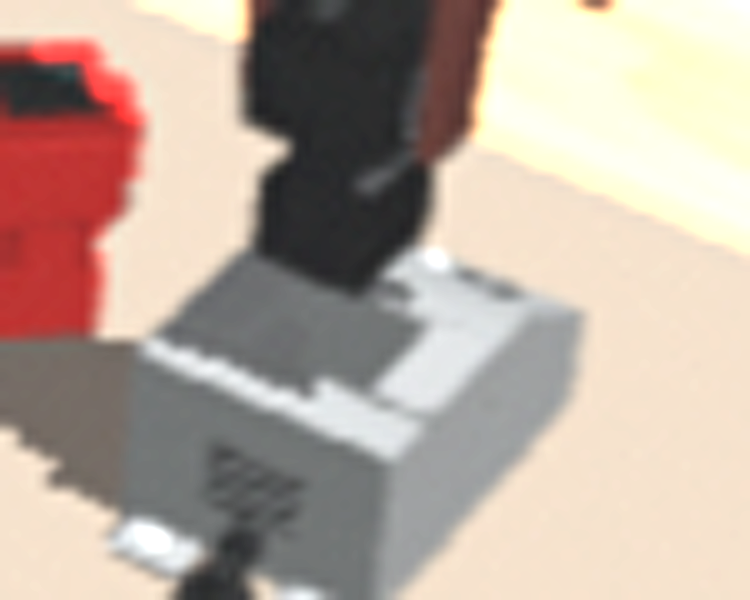

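Run:
```python
from h import *
for n,p in(("front",(358,297)),("left",(258,248))):
    print(n,onz("scene",345+p[0]/10-.45,210+p[1]/10-.45,.0925).round(4))
print("t foot front exp",np.array([.5487,.2235])+[.0185,.0165])
# charger top-face corners in scene (crop px): front-left(+x,-y), front-right(+x,+y), back-right(-x.. flat end)
for n,p in(("+x-y",(142,343)),("+x+y",(388,462))):
    print(n,onz("scene",345+p[0]/10-.45,210+p[1]/10-.45,.062).round(4))
```

```text
front [0.5666 0.2435 0.0925]
left [0.5644 0.209  0.0925]
t foot front exp [0.5672 0.24  ]
+x-y [0.588  0.1873 0.062 ]
+x+y [0.5905 0.2708 0.062 ]
```

The foot's front edge is at crop (258,248) to (358,297) and the charger's front top edge at (142,343) to (388,462). In this one view the pack needs about -2 mm in x and +2.5 mm in y, plus a degree of yaw. I'll correct that and descend, watching the force.

{"name": "step_arm", "arguments": {"moves": [[[-0.2,0.25,-1],[0,0,0.017],4.0],[[0,0,-1],[0,0,0],4.0],[[0,0,-0.5],[0,0,0],4.0],[[0,0,-0.4],[0,0,0],4.0],[[0,0,0],[0,0,0],4.0]], "squeeze": 30}}

```text
clock: 5.98
tool_pos: [0.5456, 0.2277, 0.1093]
orientation: [-0.031, 1.0, -0.001, -0.001]
ft_force: [1.0, 0.4, -2.3]
finger_gap: 0.0461
```

{"name": "step_arm", "arguments": {"moves": [[[0,0,-0.3],[0,0,0],4.0],[[0,0,-0.3],[0,0,0],4.0],[[0,0,0],[0,0,0],4.0]]}}

```text
clock: 6.23
tool_pos: [0.5477, 0.2273, 0.1059]
orientation: [-0.03, 1.0, -0.0, 0.001]
ft_force: [-0.5, -3.0, 4.9]
finger_gap: 0.0462
```

{"name": "step_arm", "arguments": {"moves": [[[0,-0.15,0],[0,0,0],4.0],[[0,0,0],[0,0,0],4.0]]}}

```text
clock: 6.4
tool_pos: [0.5468, 0.2263, 0.1049]
orientation: [-0.03, 1.0, 0.0, 0.0]
ft_force: [0.4, -0.5, -2.3]
finger_gap: 0.0461
```

{"name": "step_arm", "arguments": {"moves": [[[0,0,-0.2],[0,0,0],4.0],[[0,0,0],[0,0,0],4.0]]}}

```text
clock: 6.57
tool_pos: [0.5468, 0.2258, 0.1025]
orientation: [-0.03, 1.0, -0.0, 0.0]
ft_force: [0.5, -3.6, -0.3]
finger_gap: 0.0461
```

{"name": "step_arm", "arguments": {"moves": [[[0,-0.1,0],[0,0,0],4.0],[[0,0,-0.3],[0,0,0],4.0],[[0,0,0],[0,0,0],4.0]]}}

```text
clock: 6.82
tool_pos: [0.546, 0.2253, 0.0989]
orientation: [-0.031, 1.0, -0.0, -0.0]
ft_force: [1.5, -2.3, -3.1]
finger_gap: 0.0459
```

{"name": "step_arm", "arguments": {"moves": [[[0,0,-0.3],[0,0,0],4.0],[[0,0,-0.3],[0,0,0],4.0],[[0,0,0],[0,0,0],4.0]]}}

```text
clock: 7.07
tool_pos: [0.546, 0.2254, 0.0928]
orientation: [-0.031, 1.0, -0.0, -0.0]
ft_force: [0.9, -1.9, -3.0]
finger_gap: 0.0459
```

{"name": "step_arm", "arguments": {"moves": [[[0,-0.05,-0.4],[0,0,0],4.0],[[0,0,-0.5],[0,0,0],4.0],[[0,0,-0.5],[0,0,0],4.0],[[0,0,-0.5],[0,0,0],4.0],[[0,0,-0.5],[0,0,0],4.0],[[0,0,0],[0,0,0],4.0]]}}

```text
clock: 7.57
tool_pos: [0.5456, 0.2253, 0.0683]
orientation: [-0.031, 1.0, -0.0, -0.001]
ft_force: [0.3, -1.0, -3.0]
finger_gap: 0.0462
```

{"name": "step_arm", "arguments": {"moves": [[[0,0,-0.3],[0,0,0],4.0],[[0,0,-0.3],[0,0,0],4.0],[[0,0,0],[0,0,0],4.0]]}}

```text
clock: 7.82
tool_pos: [0.5461, 0.2253, 0.0631]
orientation: [-0.031, 1.0, 0.0, -0.0]
ft_force: [-0.6, 0.1, -2.5]
finger_gap: 0.0465
```

{"name": "step_arm", "arguments": {"moves": [[[0,0,-0.2],[0,0,0],4.0],[[0,0,0],[0,0,0],4.0]]}}

```text
clock: 7.98
tool_pos: [0.5465, 0.2253, 0.0624]
orientation: [-0.031, 1.0, 0.0, -0.0]
ft_force: [-2.6, -1.7, 5.0]
finger_gap: 0.046
```

{"name": "step_arm", "arguments": {"moves": [[[0,0,-0.2],[0,0,0],4.0],[[0,0,0],[0,0,0],4.0]]}}

```text
clock: 8.15
tool_pos: [0.5465, 0.2253, 0.0623]
orientation: [-0.03, 1.0, 0.001, -0.0]
ft_force: [-8.4, -3.4, 22.5]
finger_gap: 0.046
```

Contact came at TCP z 0.0623, but the fingertips are at the charger's top there, so they may be what touches. I'll release, regrip about 5 mm higher and push again.

{"name": "step_arm", "arguments": {"moves": [[[0,0,0.3],[0,0,0],4.0],[[0,0,0],[0,0,0],7.4],[[0,0,0],[0,0,0],7.4],[[0,0,0],[0,0,0],7.4],[[0,0,0.5],[0,0,0],7.4],[[0,0,0],[0,0,0],7.4]]}}

```text
clock: 8.65
tool_pos: [0.5471, 0.2257, 0.0684]
orientation: [-0.031, 1.0, 0.0, 0.001]
ft_force: [1.1, 0.6, 0.7]
finger_gap: 0.0734
```

{"name": "step_arm", "arguments": {"moves": [[[0,0,0],[0,0,0],6.4],[[0,0,0],[0,0,0],6.0],[[0,0,0],[0,0,0],5.6],[[0,0,0],[0,0,0],5.2],[[0,0,0],[0,0,0],4.6],[[0,0,0],[0,0,0],4.0],[[0,0,0],[0,0,0],4.0]], "squeeze": 30}}

```text
clock: 9.23
tool_pos: [0.5466, 0.2251, 0.068]
orientation: [-0.031, 1.0, 0.0, 0.0]
ft_force: [-1.4, -1.1, 4.4]
finger_gap: 0.046
```

{"name": "step_arm", "arguments": {"moves": [[[0,0,-0.15],[0,0,0],4.0],[[0,0,0],[0,0,0],4.0]]}}

```text
clock: 9.4
tool_pos: [0.5467, 0.2252, 0.0679]
orientation: [-0.03, 1.0, 0.0, 0.0]
ft_force: [-5.6, -2.1, 18.2]
finger_gap: 0.0461
```

{"name": "step_arm", "arguments": {"moves": [[[0,0,-0.1],[0,0,0],4.0],[[0,0,0],[0,0,0],4.0]]}}

```text
clock: 9.57
tool_pos: [0.5467, 0.2252, 0.0679]
orientation: [-0.03, 1.0, 0.001, 0.0]
ft_force: [-8.0, -3.3, 26.6]
finger_gap: 0.0459
```

{"name": "step_arm", "arguments": {"moves": [[[0,0,0.2],[0,0,0],4.0],[[0,0,0],[0,0,0],7.4],[[0,0,0],[0,0,0],7.4],[[0,0,0],[0,0,0],7.4],[[0,0,0],[0,0,0],7.4]]}}

```text
clock: 9.98
tool_pos: [0.5463, 0.2251, 0.0667]
orientation: [-0.031, 1.0, -0.0, -0.0]
ft_force: [0.2, 0.2, -0.6]
finger_gap: 0.0691
```

{"name": "step_arm", "arguments": {"moves": [[[0,0,0],[0,0,0],6.4],[[0,0,0],[0,0,0],6.2],[[0,0,0],[0,0,0],6.0],[[0,0,0],[0,0,0],5.8],[[0,0,0],[0,0,0],5.6],[[0,0,0],[0,0,0],5.4],[[0,0,0],[0,0,0],5.2]], "squeeze": 3}}

```text
clock: 10.57
tool_pos: [0.5463, 0.2251, 0.0671]
orientation: [-0.031, 1.0, -0.0, -0.0]
ft_force: [-0.1, -0.5, -0.7]
finger_gap: 0.056
```

The catches resist at a 56 mm gap under 3 N, so they've sprung out. I'll release, rise and go to the charged pack.

{"name": "step_arm", "arguments": {"moves": [[[0,0,0],[0,0,0],7.8],[[0,0,0],[0,0,0],7.8],[[0,0,0],[0,0,0],7.8],[[0,0,2],[0,0,0],7.8],[[0,0,3],[0,0,0],7.8],[[0,0,3],[0,0,0],7.8],[[0.3,-3,0.8],[0,0,0.015],7.8],[[0.3,-3.2,0],[0,0,0.015],7.8],[[0.3,-3.2,0],[0,0,0.015],7.8],[[0.3,-3.2,0],[0,0,0.015],7.8]]}}

```text
clock: 11.4
tool_pos: [0.5586, 0.098, 0.1558]
orientation: [-0.061, 0.998, 0.0, 0.001]
ft_force: [0.7, -0.2, 0.1]
finger_gap: 0.0779
```

{"name": "step_arm", "arguments": {"moves": [[[0.3,-3.2,0],[0,0,0.015],7.8],[[0.3,-3.2,0],[0,0,0.015],7.8],[[0.3,-3.2,0],[0,0,0.015],7.8],[[0.3,-3.2,0],[0,0,0.015],7.8],[[0.3,-3.2,0],[0,0,0.015],7.8],[[0.3,-3.2,0],[0,0,0.015],7.8],[[0.3,-3.2,0],[0,0,0.015],7.8],[[0.3,-3.2,0],[0,0,0.015],7.8],[[0,0,0],[0,0,0],7.8],[[0,0,0],[0,0,0],7.8]], "squeeze": 20}}

```text
clock: 12.23
tool_pos: [0.582, -0.1595, 0.1553]
orientation: [-0.118, 0.993, -0.0, 0.0]
ft_force: [-0.7, -0.4, 0.5]
finger_gap: 0.0783
```

{"name": "step_arm", "arguments": {"moves": [[[0.3,-2.9,-1],[0,0,0.01],7.8],[[0.3,-2.9,-2],[0,0,0.01],7.8],[[0,0,-0.8],[0,0,0],7.8],[[0,0,0],[0,0,0],7.8],[[0,0,0],[0,0,0],7.8],[[0,0,0],[0,0,0],7.8]]}}

```text
clock: 12.73
tool_pos: [0.5891, -0.2126, 0.1176]
orientation: [-0.131, 0.991, 0.001, 0.0]
ft_force: [-0.6, 0.4, 0.6]
finger_gap: 0.0781
```

Run:
```python
from h import *
a=grab("scene","s4.png"); b=grab("top","t4.png")
up=lambda a,x,y,w,h:cv2.convertScaleAbs(cv2.resize(a[y:y+h,x:x+w],None,fx=8,fy=8,interpolation=cv2.INTER_CUBIC),alpha=1.8,beta=30)
cv2.imwrite("pics/c4.png",np.vstack([np.hstack([up(a,238,155,50,70)[:, :],up(a,355,200,50,70)])]))
s=arm.read_state();print(s["tool_pos"],s["ft_force"],s["finger_gap"],s["orientation"])
print(proj("scene",s["tool_pos"]))
```

```text
[ 0.58927539 -0.21315641  0.11800217] [-0.79266023  0.29207063  0.02573029] 0.07828572774542285 [-1.31356126e-01  9.91334984e-01  1.85483898e-04  6.95251337e-04]
[258.40958606 184.00785002]
```

View pics/c4.png

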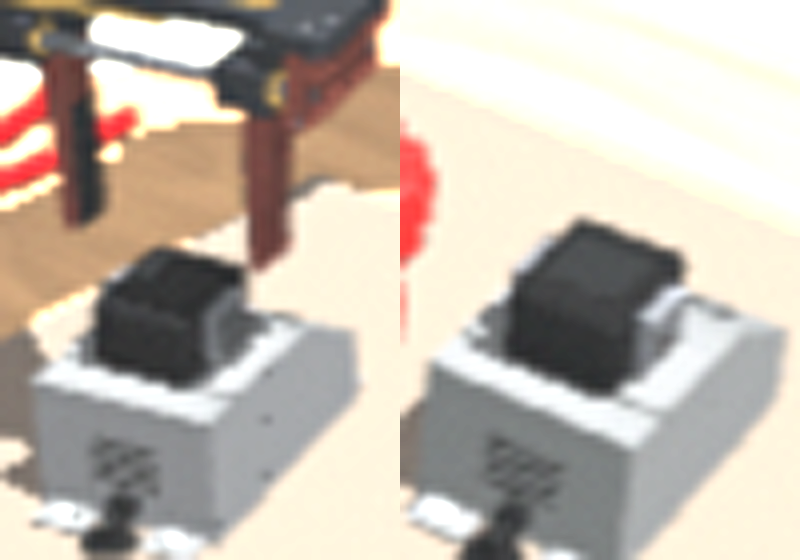

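The right crop shows the spent pack flush in the free charger with both grey buttons out. The left crop shows the open fingers, tips at crop (85,222) and (268,268), straddling the charged pack. I'll descend and pinch.

{"name": "step_arm", "arguments": {"moves": [[[-0.1,-0.2,-1.5],[0,0,0],7.8],[[0,0,-2],[0,0,0],7.8],[[0,0,-1.5],[0,0,0],7.8],[[0,0,0],[0,0,0],7.8],[[0,0,0],[0,0,0],7.8]]}}

```text
clock: 13.25
tool_pos: [0.5874, -0.216, 0.0673]
orientation: [-0.131, 0.991, 0.0, -0.0]
ft_force: [0.6, -0.3, -0.2]
finger_gap: 0.0781
```

{"name": "step_arm", "arguments": {"moves": [[[0,0,0],[0,0,0],6.6],[[0,0,0],[0,0,0],6.2],[[0,0,0],[0,0,0],6.0],[[0,0,0],[0,0,0],5.8],[[0,0,0],[0,0,0],5.6],[[0,0,0],[0,0,0],5.4]], "squeeze": 10}}

```text
clock: 13.75
tool_pos: [0.5881, -0.2173, 0.0682]
orientation: [-0.13, 0.991, -0.0, 0.001]
ft_force: [0.0, -0.9, 5.4]
finger_gap: 0.0545
```

{"name": "step_arm", "arguments": {"moves": [[[0,0,0],[0,0,0],5.0],[[0,0,0],[0,0,0],4.4],[[0,0,0],[0,0,0],4.0],[[0,0,0],[0,0,0],4.0]], "squeeze": 30}}

```text
clock: 14.08
tool_pos: [0.5883, -0.2176, 0.0684]
orientation: [-0.13, 0.992, -0.001, 0.001]
ft_force: [-0.7, -1.8, 7.3]
finger_gap: 0.0456
```

{"name": "step_arm", "arguments": {"moves": [[[0,0,0.3],[0,0,0],4.0],[[0,0,0.2],[0,0,0],4.0],[[0,0,0],[0,0,0],4.0]]}}

```text
clock: 14.33
tool_pos: [0.5872, -0.2175, 0.0723]
orientation: [-0.13, 0.992, -0.0, -0.0]
ft_force: [1.1, -3.5, -0.6]
finger_gap: 0.0461
```

{"name": "step_arm", "arguments": {"moves": [[[0,-0.1,0.4],[0,0,0],4.0],[[0,0,0.5],[0,0,0],4.0],[[0,0,0],[0,0,0],4.0]]}}

```text
clock: 14.58
tool_pos: [0.5876, -0.2175, 0.0819]
orientation: [-0.13, 0.991, 0.0, 0.0]
ft_force: [0.3, -0.3, -0.7]
finger_gap: 0.0462
```

{"name": "step_arm", "arguments": {"moves": [[[0,0,0.6],[0,0,0],4.0],[[0,0,0.6],[0,0,0],4.0],[[0,0,0],[0,0,0],4.0]]}}

```text
clock: 14.83
tool_pos: [0.588, -0.2177, 0.0946]
orientation: [-0.13, 0.991, 0.0, 0.001]
ft_force: [0.0, -0.3, -2.4]
finger_gap: 0.0458
```

{"name": "step_arm", "arguments": {"moves": [[[0,0,1],[0,0,0],4.0],[[0,0,1.2],[0,0,0],4.0],[[0,0,1.5],[0,0,0],4.0],[[0,0,1.5],[0,0,0],4.0],[[0,0,1.5],[0,0,0],4.0],[[0,0,1.5],[0,0,0],4.0],[[0,0,1],[0,0,0],4.0],[[0,0,0.3],[0,0,0],4.0],[[0,0,0],[0,0,0],4.0],[[0,0,0],[0,0,0],4.0]]}}

```text
clock: 15.67
tool_pos: [0.5871, -0.2175, 0.1878]
orientation: [-0.13, 0.991, 0.0, -0.0]
ft_force: [-0.0, -0.1, -1.7]
finger_gap: 0.0459
```

{"name": "step_arm", "arguments": {"moves": [[[0,0,0],[0,0,0],4.0],[[0,0,0],[0,0,0],4.0],[[0,0,0],[0,0,0],4.0],[[0,0,0],[0,0,0],4.0],[[0,0,0],[0,0,0],4.0]]}}

```text
clock: 16.08
tool_pos: [0.5873, -0.2178, 0.1878]
orientation: [-0.13, 0.991, 0.0, -0.0]
ft_force: [0.5, 0.1, -1.7]
finger_gap: 0.0459
```

Run:
```python
from h import *
a=grab("scene","s5.png"); b=grab("top","t5.png")
up=lambda a,x,y,w,h:cv2.convertScaleAbs(cv2.resize(a[y:y+h,x:x+w],None,fx=4,fy=4,interpolation=cv2.INTER_CUBIC),alpha=1.6,beta=25)
cv2.imwrite("pics/c5.png",up(a,220,130,200,145))
s=arm.read_state();print(s["tool_pos"],s["ft_force"],s["finger_gap"],s["orientation"],abs(s["dq"]).max(),s["clock"])
a0=cv2.imread("pics/top0.png")
d=cv2.absdiff(a0,b).max(2)
for n,(x,y,w,h) in dict(drill=(296,108,48,50),tub=(243,110,32,42),tape=(184,198,28,26),pliers=(444,188,26,50)).items(): print(n,(d[y:y+h,x:x+w]>40).sum())
```

```text
[ 0.58735819 -0.21787052  0.18799165] [ 0.10965863 -0.90561229 -2.06240924] 0.04591518245886733 [-1.30218021e-01  9.91485374e-01  3.67251078e-05 -1.35955357e-04] 0.001189331959549813 16.1833
drill 0
tub 0
tape 0
pliers 431
```

View pics/c5.png

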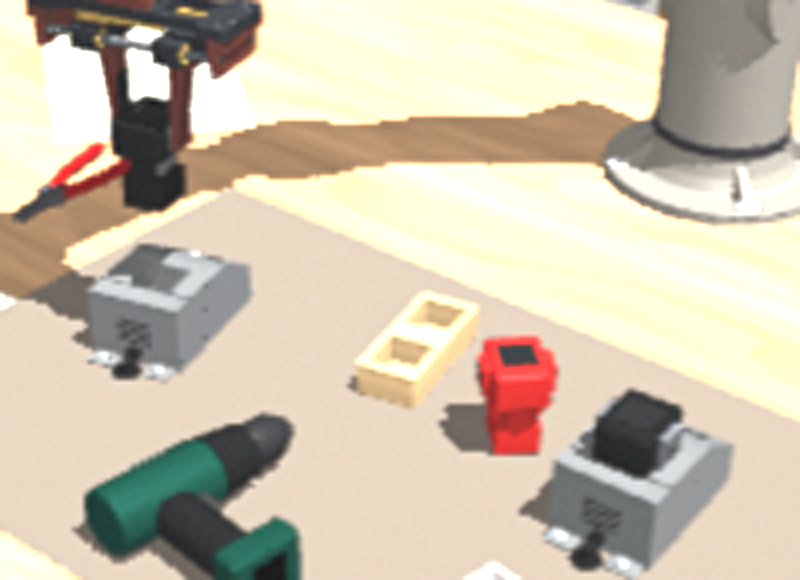

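The charged pack hangs upright above the empty busy charger. The spent pack is seated with its buttons out. The pliers haven't visibly moved; the arm's shadow falls across them, which explains the top-view difference.

```bash
python3 -c "
from bench import arm; print(arm.sign_off())"
```

```text
the job is handed in; nothing more can be done
None
```

The batteries are swapped and the job is handed in at about 16 s on the robot's clock.

- **Flat pack:** it is in the free charger. With a regrip 5 mm higher, it took a 27 N push without moving further down. After release, both catches resisted a 3 N squeeze at a 56 mm gap, and the picture shows the head flush with the grey buttons out. I did not tug the pack to prove the lock.
- **Charged pack:** I pinched the catches, drew it straight up, and it is held upright and still at 30 N. The foot of its stalk is about 7 cm above the charger top. That height comes from the tool pose and grip offset, not a separate measurement.

**Checks that disagreed:**
- **First insertion:** it stopped about 1.4 mm short of home by the numbers, probably because the fingertips met the charger top. That is why I regripped higher and pushed again.
- **Camera views:** the two cameras differed by 3–5 mm on the well's position. I settled it by comparing the pack with the well in one view and by the contact forces.
- **Bystanders:** the drill, tub and tape show no change in the top view. The pliers area did change there (431 pixels). I put that down to the arm's shadow, since the last scene view shows the pliers in place.

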